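Close the tube joint, then peel off the top pan and present it over the seam

TASK

Butt the loose square tube up against the clamped one so that the gap is closed and their sides are flush, and let it go. Then peel the top pan off the tightly nested, clinging stack by its own lug: raise the lug corner until the pan is clearly tipped while its opposite corner still rests on the stack, so that the pan below stays seated, and only then take it away. Finish still holding the pan, face up and roughly level, centred over the closed seam a hand's breadth above the tubes and touching neither; leave the magnet, bar clamp and cube alone.

Things in the scene. Friction and masses are not known exactly. Their poses are not given: they have to be found in the camera images.
- seam (a point): Middle of the free end face of the clamped square steel tube (fixed; 40 x 40 mm, 80 mm long, on the table), 20 mm up. x points level into that tube along its length, z up. From 51 mm on behind the face a dark clamp bar and stop block, 60 mm high. The loose tube belongs on the -x side: butted, its centre lies 40 mm from here, axes in line.
- tube_centre (a point): Centre (half-way up, 20 mm above the table) of the loose square steel tube, 80 mm long, 40 mm wide and high, walls 4 mm, 0.2 to 0.45 kg. x along its length (toward the clamped tube), z up. It starts with a gap of 20 to 55 mm, up to 12 mm off to a side and up to 0.25 rad askew.
- stack_top (a point): Fixed point: middle of the stack of three equal folded steel pans (bottom pan fixed on a foot plate, second pan, top pan), 30 mm above the table, level with the underside of the top pan's foot. x points towards the top pan's lug, z up.
- second_lug (a point): Centre of the lug of the second pan (loose, 0.2 kg, clinging to the bottom pan in the same way), which must stay on the stack. It is a quarter turn anticlockwise (from above) from the top pan's lug and 9 mm lower; the bottom pan's lug is opposite to the top pan's.
- pan_lug (a point): Centre of the top pan's lug, 54 mm above the table: upright steel block 30 mm high, 20 mm along x, 16 mm along y, on a 16 mm wide tongue at an open corner. x points from the pan's middle out through the lug, z up: grip across y, nothing stands beside it. It stands highest of the three lugs: anticlockwise (from above) from the stack's one corner without lug come top, second, bottom pan's.
- pan_middle (a point): Middle of the top pan's floor (90 mm square, 3 mm sheet, corners on the x and y axes; walls lean out 45 deg, 12 mm high; 0.11 to 0.21 kg). Axes as pan_lug, which is 85 mm along x and 16.5 mm higher. Below the floor a square foot 6 mm high, corners at +-49.5 mm on x and y, underside 7.5 mm below here. Sprung lips of the pan below cling to it with about 10 N until it is raised 6 mm.
- pan_far_corner (a point): The top pan's corner opposite its lug, 60 mm from pan_middle along -x, at floor level; same axes.
- top_pan: The top pan as a whole, origin on the underside of its foot, 7.5 mm below pan_middle; same axes.
- loose_tube: The loose tube as a whole, origin under its centre, on the table.
- fixture: The clamped tube with its stop block (fixed), origin at table level under seam; same axes.
- magnet: Bystander: red-faced square welding magnet, 70 x 70 x 20 mm, lying between the two work places.
- bar_clamp: Bystander: bar clamp with a red handle, about 250 x 90 mm and 24 mm high, lying on the far side of the table.
- cube_box: Bystander: steel cube with drilled holes, 50 mm, standing on the near side, between the two work places.
There are look-alikes about, which are no part of the job. What is shaped like the loose_tube but red or yellow is not meant.

How it is judged (in metres and radians):
On the way, in this order (a step that is already met when the one before it is completed fails the run):
1. the gap between the tubes is closed, sides flush, and the loose tube is let go (x of tube_centre in the frame of seam between -0.043 and -0.036 m and y of tube_centre in the frame of seam between -0.005 and 0.005 m and angle between the x axis of tube_centre and the x axis of seam, either way round below 0.07 rad and angle between tube_centre's own z axis and vertical below 0.06 rad and height (world z) of tube_centre below 0.024 m and contact force between the fingers and loose_tube below 0.2 N), for 0.3 s.
2. the top pan is tipped up by its lug corner (more than 0.12 rad) with its opposite corner still down on the stack (not raised over 8 mm) (angle between pan_middle's own z axis and vertical above 0.12 rad and z of pan_far_corner in the frame of stack_top between -0.01 and 0.0155 m and z of pan_lug in the frame of stack_top above 0.036 m), for 0.1 s.
At the end, for the whole second after the job is handed in: Fingers hold the pan at rest (over 1 N), tilt under 0.3 rad, middle within 50 mm of the seam sideways and 80 to 260 mm above the table, touching no tube; loose tube released, gap under 3 mm, flush within 5 mm and 0.07 rad; second pan seated, moved under 12 mm (all of step 1 and distance between second_lug and stack_top below 0.098 m and distance of second_lug from where it was at the start of the episode below 0.012 m and horizontal distance between pan_middle and seam below 0.05 m and height (world z) of pan_middle between 0.08 and 0.26 m and angle between pan_middle's own z axis and vertical below 0.3 rad and contact force between the fingers and top_pan above 1 N and contact force between top_pan and loose_tube below 0.1 N and contact force between top_pan and fixture below 0.1 N and linear speed of top_pan below 0.03 m/s); the arm keeps its last pose, push and grip.
It fails at once if the second pan is dragged along (moved more than 15 mm) (distance of second_lug from where it was at the start of the episode above 0.015 m).
It fails at once if a bystander is moved more than 25 mm (distance of any of magnet, bar_clamp, cube_box from where it was at the start of the episode above 0.025 m).
It also fails if it takes over 51 s, if anything falls off the work surface, if the arm or the gripper's body presses on something with over 40 N, if the wrist force passes 120 N, or if a joint passes its speed limit or range.

ROBOT

A 6-joint arm with a two-finger parallel gripper is mounted at the origin on the work surface. World frame = base frame: x ahead of the robot, y to its left, z up, the work surface at z = 0. Lengths are in mm, angles in rad, forces in N, time in s.
With the tool pointing down it reaches from about 400 to 825 mm from the base axis. Payload 7 kg.
Tool frame: the origin (TCP) lies midway between the tips of the shut fingers; the grasp point (between the pads) lies pinch_z behind it (pinch_z is the distance from the TCP to the grasp point, in mm); x points along the fingers, y is the direction in which the jaws open and shut, and the axes are right-handed (so a half turn about x gives the same grasp; the last joint's range is limited). The gripper opens to 88 mm and grips with 3 to 60 N. Pads are 19 mm wide; open, the fingers measure 130 mm over their backs; the gripper's body (78 mm by 193 mm) begins 47 mm behind the grasp point.
Start: joints at [1.572, 0.359, 0.012, 0, -1.224, -0.288], TCP at [190.956, 647.403, 226.561] pointing down, gripper open.
Joint ranges: [-3.07, 3.07], [-1.43, 2.12], [-1.02, 1.25], [-3.03, 1.67], [-3.05, -0], [-3.03, 3.03]. Speed limits (rad/s): [2.39, 2.39, 3.01, 3.14, 3.14, 3.14].

INTERFACE

Orientations are given as a unit quaternion [x, y, z, w].
In Python, from workcell import sense, read_camera, hand_in, pinch_z gives the robot as it stands. The module is installed in compiled form; this text tells all that it offers.
- The arm moves only by the tool servo_tool, never from a script. Its argument "rows" is a list that holds one entry, the list of rows, each a list of 4 numbers: the shift along the world's x, y, z in mm, then the turn about the world's z in rad. A call has exactly 8 rows; each row shifts and turns the pose as measured when the row begins; what a row does not reach is not made up. A row lasts 1/12 s, in which the tool goes at most 41.7 mm and 7.16 degrees, less where a joint would pass 70% of its speed; a pose out of reach is approached as far as the arm can. A call with a gripper value outside its range is refused whole. "jaw" is the opening, from -1 (shut) to 1 (fully open), so that 0 is half open, set as the call begins (left out, the last holds). The fingers move at their own pace and stop on an object; "newtons" is the grip in N (left out, the last holds). Time passes only in rows, so rows that do not move let the fingers close, or fill a call up. It gives the time, the measured TCP pose, the force and the opening at its end, in the units of the state.
- sense(): the state, without advancing time (a new reading comes with each control period).
- read_camera(name): name is "scene" or "top" or "wrist"; returns a dict with "img" (480x640x3 uint8, red, green, blue), "depth" (480x640 float32, mm along the optical axis (not along the pixel's ray), 0 where there is no reading), "fovy" (degrees; the focal length in pixels is half the picture's height over the tangent of half this angle, whatever the lens; pixels are square), "cx", "cy" (the principal point, pixels), "world_to_cam" (4x4, takes a point from world to camera coordinates). Camera axes: x right, y up, looking along -z (the intrinsics and any distortion apply to the point x, -y, -z); pixel columns grow to the right and rows downward; lengths in mm; the calibration is good to about 2 mm. The wrist camera is an equidistant fisheye: a pixel r from the principal point sees the ray r / f radians off the axis. A picture is of the moment at which its call begins.
- hand_in(): hands the job in, once; it reports no verdict.
The state is a dict: "time_s": time; "joints": joint angles; "joint_velocities": joint speeds; "tau": joint torques, N m; "tool_pos": TCP position; "ee_rot": TCP orientation; "ft_force": force on the tool from outside, world axes, zero at the start; "moment": the same for the moment, N m; "grip_width": finger opening in mm.
Only numpy, scipy, OpenCV 4.12 (cv2) and the standard library are available. Lean on these libraries where they do the work, as an engineer would, in place of code of your own. Each camera call takes 0.05 s, during which the arm holds its last target.

## Working session

There is one attempt and no reset: what is moved stays moved. The work goes in short steps, Python scripts to look and compute and a tool call to move; the robot and the scene stay as the last step left them, time stands still between calls to the robot, and variables do not carry over. Pictures are saved under pics/ and viewed, and the job is handed in when it is done.

Besides the shell and the picture viewer there is one more tool, called as name([rows], argument=value, ...), one row to a line, values as JSON. servo_tool: Moves the arm, as the interface text tells. Its arguments: {"type":"object","properties":{"rows":{"type":"array"},"jaw":{"type":"number"},"newtons":{"type":"number"}},"required":["rows"]}

```bash
mkdir -p pics; cat > h.py <<'E'
import numpy as np, cv2
from workcell import sense, read_camera, hand_in, pinch_z
def cloud(d):
    f=240/np.tan(np.radians(d['fovy'])/2)
    v,u=np.mgrid[0:480,0:640]
    z=d['depth'].astype(float)
    P=np.stack([(u-d['cx'])/f*z,-(v-d['cy'])/f*z,-z,np.ones_like(z)],-1)
    W=P@np.linalg.inv(d['world_to_cam']).T
    W=W[...,:3]; W[z<=0]=np.nan
    return W
def save(n,img): cv2.imwrite('pics/'+n,img[...,::-1])
E
python3 - <<'E'
from h import *
print(sense(),pinch_z)
for n in ['scene','top']:
    d=read_camera(n); save(n+'0.png',d['img']); np.savez('/tmp/'+n+'0.npz',**d)
    print(n,d['fovy'],d['cx'],d['cy'],d['world_to_cam'])
E
```

```text
{'time_s': 0.0, 'joints': array([ 1.57207634e+00,  3.59388985e-01,  1.10398462e-02, -3.51518258e-04,
       -1.22412612e+00, -2.88104540e-01]), 'joint_velocities': array([-0.00049191, -0.00015833,  0.00042738, -0.00121245,  0.00017892,
        0.00081866]), 'tau': array([ 9.52390910e-04, -5.82702184e+01,  2.93053508e+01,  6.99750692e+00,
        6.82327125e-03, -1.58855987e-04]), 'tool_pos': array([190.84709054, 646.92625019, 225.61282887]), 'ee_rot': array([-0.69981133,  0.10170662,  0.69987141,  0.10049815]), 'ft_force': array([-0.30005769,  0.26942741, -0.174743  ]), 'moment': array([-0.02952293,  0.0267989 , -0.04404049]), 'grip_width': 88.18888000548966} 18.8
scene 56.26201672987454 322.62123841000874 238.90344391508066 [[ 4.74757427e-01  8.80014582e-01  1.34059895e-02 -2.92867377e+02]
 [-7.28421885e-01  3.84334707e-01  5.67175802e-01  3.44478553e+02]
 [ 4.93970590e-01 -2.79036141e-01  8.23487637e-01 -1.13686431e+03]
 [ 0.00000000e+00  0.00000000e+00  0.00000000e+00  1.00000000e+00]]
top 56.94634009325431 322.75109944733043 236.93889691897073 [[ 1.93772069e-03 -9.98794261e-01 -4.90537490e-02  5.45245381e+01]
 [ 9.93416129e-01 -3.69625128e-03  1.14502106e-01 -5.47947679e+02]
 [-1.14545361e-01 -4.89526585e-02  9.92211166e-01 -7.34075648e+02]
 [ 0.00000000e+00  0.00000000e+00  0.00000000e+00  1.00000000e+00]]
```

View pics/scene0.png

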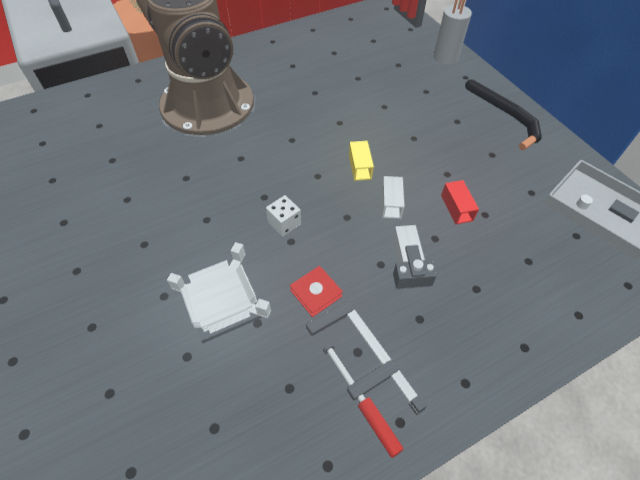

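View pics/top0.png

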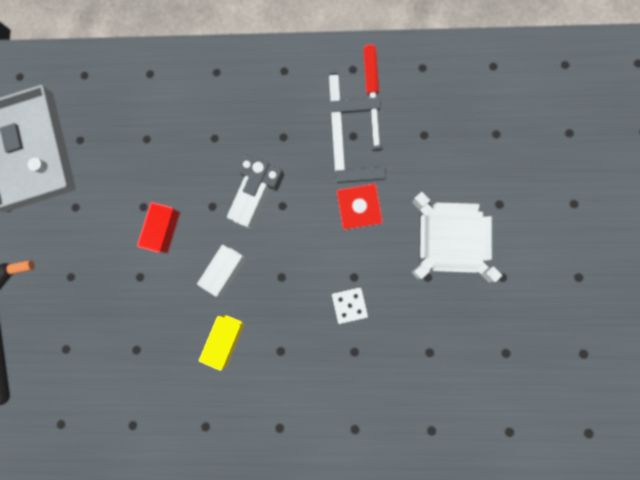

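The top view shows the clamped tube at about (247,200), with its clamp up-right of it. The loose grey tube is at (220,270); the red and yellow tubes are look-alikes. The stack is at (457,238) with lugs at (422,202), (422,270) and (492,274). Its corner without a lug is at the top right, so going anticlockwise the top pan's lug is (422,202). I'll measure these next.

```bash
python3 - <<'E'
from h import *
d=dict(np.load('/tmp/top0.npz')); W=cloud(d)
Z=W[...,2]
print('table z',np.nanmedian(Z))
img=d['img'].astype(int)
# crops
crop=cv2.resize(d['img'][150:310,190:290],None,fx=5,fy=5,interpolation=cv2.INTER_NEAREST)[:600] if 0 else cv2.resize(d['img'][150:310,190:290],None,fx=3.7,fy=3.7)
save('tubes0.png',crop)
save('stack0.png',cv2.resize(d['img'][180:295,400:515],None,fx=5,fy=5))
def rep(name,m):
    pts=W[m]; r=cv2.minAreaRect(pts[:,:2].astype(np.float32)); print(name,m.sum(),'mean',pts.mean(0).round(1),'med z',np.median(pts[:,2]).round(1),'rect',np.round(r[0],1),np.round(r[1],1),round(r[2],1))
from numpy import s_
def box(u0,u1,v0,v1,zl,zh):
    m=np.zeros((480,640),bool); m[v0:v1,u0:u1]=1
    return m&(Z>zl)&(Z<zh)
rep('loose',box(190,250,238,302,35,45))
rep('clamped',box(222,272,170,232,35,45))
rep('lugT',box(408,435,188,215,60,80))
rep('lugS',box(408,435,255,285,50,80))
rep('lugB',box(480,505,258,288,40,70))
rep('magnet',box(330,390,180,235,12,30))
rep('cube',box(325,375,285,330,42,60))
rep('clamp',box(320,390,40,190,10,40))
rep('block',box(235,290,150,195,50,80))
rep('stackall',box(405,510,190,290,28,50))
E
```

```text
table z -0.045197035148703435
loose 1094 mean [491.  232.8  39.9] med z 39.9 rect [491.3 233.2] [41.5 80. ] 58.5
clamped 995 mean [614.2 186.1  39.9] med z 39.9 rect [621. 181.] [ 62.7 103.6] 77.3
lugT 44 mean [ 609.  -112.7   61. ] med z 60.7 rect [ 609.4 -113.2] [18.7 15.3] 39.0
lugS 147 mean [ 489.  -107.5   67.3] med z 68.4 rect [ 489.1 -108.3] [16.2 20.3] 44.3
lugB 165 mean [ 486.9 -226.5   49.1] med z 50.2 rect [ 493.  -224.2] [39.7 19.9] 28.2
magnet 1562 mean [606.5  -8.8  19.9] med z 19.9 rect [614.8  -7.7] [87.8 70.1] 9.3
cube 908 mean [432.7   9.1  49.9] med z 49.9 rect [432.7   9.1] [49.9 49.9] 12.9
clamp 3084 mean [764.4  -5.3  17.4] med z 17.0 rect [769.1  -5.5] [271.8  90. ] 3.5
block 227 mean [655.8 169.3  54.3] med z 51.4 rect [652.6 171. ] [22.7 63.8] 67.3
stackall 4462 mean [ 546.  -170.    40.3] med z 39.5 rect [ 541.9 -170.6] [144.2 134.6] 87.8
```

```bash
python3 - <<'E'
from h import *
# loose / clamped edges from scene cloud as cross-check
d=dict(np.load('/tmp/scene0.npz')); W=cloud(d); Z=W[...,2]
print(np.nanmedian(Z[250:470,0:150]))
def rep(name,u0,u1,v0,v1,zl,zh):
    m=np.zeros((480,640),bool); m[v0:v1,u0:u1]=1; m&=(Z>zl)&(Z<zh)
    pts=W[m]; r=cv2.minAreaRect(pts[:,:2].astype(np.float32)); print(name,m.sum(),pts.mean(0).round(1),'rect',np.round(r[0],1),np.round(r[1],1),round(r[2],1))
rep('loose',375,412,170,222,36,44)
rep('clamped',390,430,220,265,36,44)
rep('lugA',225,250,238,268,50,80)
rep('lugB',163,190,268,296,50,80)
rep('lugC',250,275,292,320,50,80)
E
```

```text
0.09683561625695347
loose 598 [491.9 231.7  40.9] rect [491.4 232.7] [40.6 81.9] 58.8
clamped 626 [611.  187.4  40.9] rect [616.2 187.7] [63.3 91.9] 61.4
lugA 159 [ 492.7 -109.7   64.4] rect [ 497.4 -110.8] [30.5 34.6] 33.3
lugB 88 [ 488.  -228.4   51.6] rect [ 499.5 -223.9] [52.7 19.5] 18.5
lugC 141 [ 610.4 -113.5   59. ] rect [ 599.9 -117.7] [42.9 20.4] 25.8
```

View pics/tubes0.png

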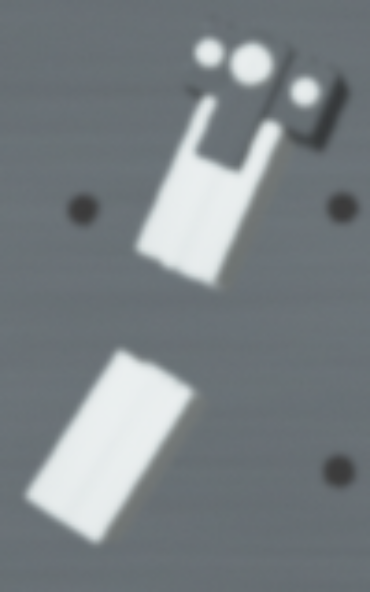

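View pics/stack0.png

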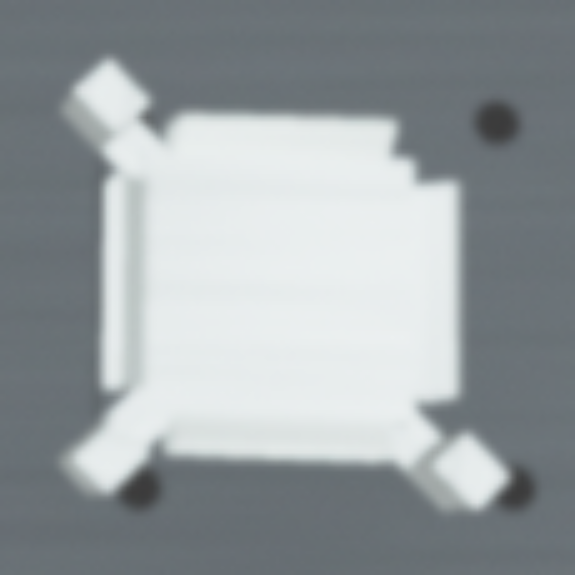

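```bash
python3 - <<'E'
from h import *
for n,boxes in (('top',dict(TL=(408,437,186,217),BL=(408,437,255,285),BR=(478,508,258,288))),('scene',dict(TL=(250,275,292,325),BL=(225,250,236,268),BR=(163,190,266,298)))):
    d=dict(np.load(f'/tmp/{n}0.npz')); W=cloud(d); Z=W[...,2]
    print(n,np.linalg.det(d['world_to_cam'][:3,:3]))
    for k,(a,b,c,e) in boxes.items():
        z=Z[c:e,a:b]; print(k,np.nanpercentile(z,[50,90,95,98,100]).round(1))
        zs=np.where(np.isnan(z),-1,z)
        h=np.histogram(zs,bins=np.arange(-2,80,3)); print(dict((int(x),int(y)) for x,y in zip(h[1],h[0]) if y>5))
d=dict(np.load('/tmp/top0.npz')); W=cloud(d); Z=W[...,2]
np.set_printoptions(linewidth=250)
print(Z[188:216:2,408:440:2].round(0)); print(Z[258:286:2,408:440:2].round(0));print(Z[258:290:2,478:510:2].round(0))
print(Z[238,405:510:3].round(0)); print(Z[195:285:3,457].round(0))
E
```

```text
top 1.0000000000000007
TL [ 1.2 58.8 59.9 60.9 63.6]
{-2: 390, 1: 95, 10: 13, 25: 8, 28: 65, 31: 19, 34: 12, 37: 53, 40: 25, 43: 10, 46: 17, 49: 12, 52: 6, 55: 15, 58: 90, 61: 15}
BL [ 1.7 68.  69.3 70.2 72.6]
{-2: 339, 1: 112, 7: 8, 10: 22, 28: 8, 34: 13, 37: 95, 40: 47, 43: 17, 46: 11, 58: 8, 64: 9, 67: 98, 70: 22}
BR [ 0.8 50.  51.1 52.2 53.9]
{-2: 413, 1: 118, 19: 44, 22: 17, 25: 7, 28: 6, 31: 10, 34: 14, 37: 37, 40: 17, 43: 14, 46: 23, 49: 92, 52: 23}
scene 0.9999999999999994
TL [ 3.8 59.7 60.9 61.7 63.6]
{-2: 247, 1: 158, 4: 10, 7: 11, 10: 31, 13: 10, 25: 9, 28: 49, 31: 30, 34: 16, 37: 23, 40: 21, 43: 27, 46: 23, 49: 18, 52: 11, 55: 18, 58: 68, 61: 36}
BL [ 1.7 68.  69.6 70.4 72.6]
{-2: 300, 1: 175, 37: 54, 40: 42, 43: 25, 46: 20, 49: 18, 52: 14, 55: 9, 58: 18, 61: 7, 64: 15, 67: 62, 70: 24}
BR [ 1.6 50.1 51.7 52.5 54.8]
{-2: 330, 1: 182, 19: 16, 22: 16, 25: 9, 28: 11, 31: 15, 34: 12, 37: 29, 40: 37, 43: 38, 46: 43, 49: 79, 52: 28}
[[ 3.  1. -1.  0.  2. -1.  2.  1. -2.  1. -0.  1. nan  1.  0.  1.]
 [ 0. -0.  1.  0.  2.  2.  0. -1.  1.  0.  1. -2.  1. -1. -1.  0.]
 [ 0.  3. -0. 
[... 2366 characters left out ...]
 49. 52. 51.  1. -1. -1. -1.  0.]
 [ 1. -0.  1.  1. 23. 33. 42. 52. 50. 50.  1. -2.  0.  0. -0. -0.]
 [-1.  1.  0.  1. -1. 23. 32. 44. 52.  1. -2.  1. -1.  1. -1. -0.]
 [ 0. -1. -0. -1. -1.  0.  0.  1.  0. -0.  1.  2.  1.  1. -1. -3.]
 [ 1.  1.  0. -1.  1. -0.  0.  1.  3. -1. -0. -3.  1. -3.  0.  3.]
 [-1. -1.  0. -4.  0. -0.  1. -1.  2. -0.  3. -0. -1.  2.  1. -0.]
 [-1.  1. -0.  0. -1. -1.  0. -0. -2.  1.  1. -2.  1.  3.  1.  0.]]
[-1. -0.  2. -2.  2. 10. 51. 44. 41. 38. 39. 38. 39. 38. 39. 39. 38. 39. 39. 39. 38. 39. 38. 37. 41. 41. 41. 43. 49.  0.  0.  1. -0. -1. -2.]
[-3. -0.  1. 49. 43. 39. 37. 38. 38. 38. 40. 39. 38. 40. 39. 39. 38. 38. 37. 42. 40. 40. 38. 41. 46. 47.  1.  1.  2.  2.]
```

Measured lug tops are BL 69 mm, TL 60 mm and BR 51 mm. The highest lug's tongue is level with the top floor (39 mm), which puts the top pan's lug at (489,-108). That contradicts the text's anticlockwise order, so I'll cross-check with zooms and the wrist camera.

```bash
python3 - <<'E'
from h import *
d=dict(np.load('/tmp/scene0.npz'))
save('stack_s0.png',cv2.resize(d['img'][230:345,155:285],None,fx=5,fy=5,interpolation=cv2.INTER_CUBIC))
w=read_camera('wrist'); save('wrist0.png',w['img']); np.savez('/tmp/wrist0.npz',**w); print(w['fovy'],w['world_to_cam'].round(3))
f=240/np.tan(np.radians(w['fovy'])/2)
def proj(p):
    c=w['world_to_cam']@np.r_[p,1]; x,y,z=c[0],-c[1],-c[2]; r=np.hypot(x,y); th=np.arctan2(r,z)*f; return w['cx']+x/r*th,w['cy']+y/r*th
for n,p in dict(loose=(491,233,40),cl=(614,186,40),lug=(489,-108,69),base=(0,0,100)).items(): print(n,proj(p))
E
```

```text
65.70646984690485 [[-2.83000e-01 -9.59000e-01  1.00000e-03  6.74422e+02]
 [ 9.16000e-01 -2.70000e-01 -2.96000e-01  3.84820e+01]
 [ 2.84000e-01 -8.20000e-02  9.55000e-01 -3.90563e+02]
 [ 0.00000e+00  0.00000e+00  0.00000e+00  1.00000e+00]]
loose (np.float64(576.457923359588), np.float64(-101.31978928737269))
cl (np.float64(561.812167324752), np.float64(-166.04129718362006))
lug (np.float64(717.4223771273483), np.float64(-68.7313713437106))
base (np.float64(749.5783032665522), np.float64(233.95910175327057))
```

View pics/stack_s0.png

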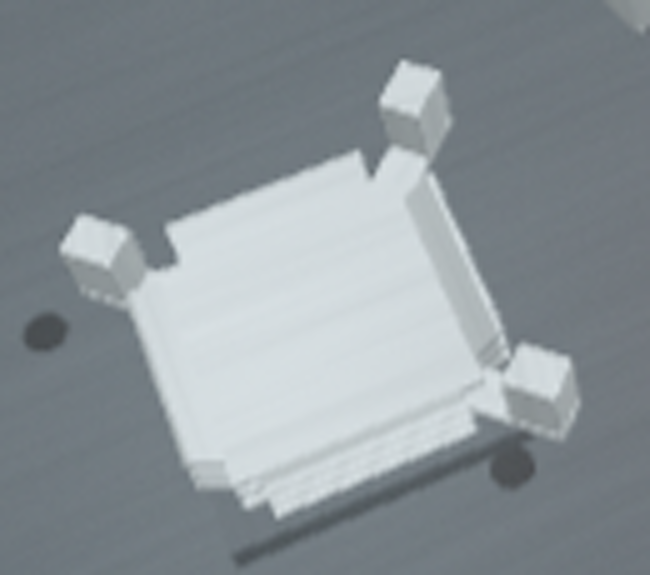

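View pics/wrist0.png

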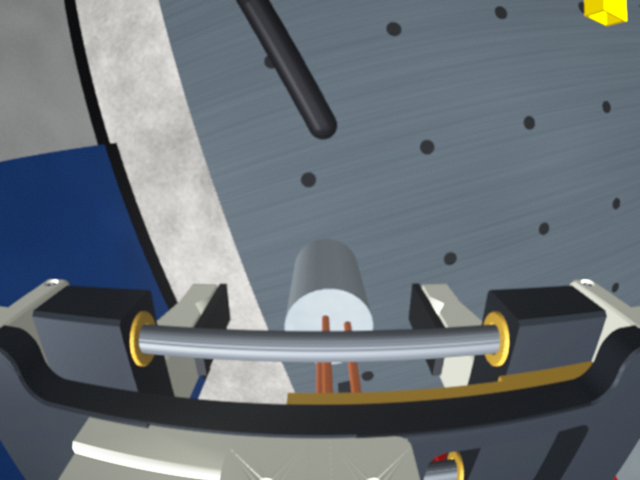

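```bash
cat > meas.py <<'E'
from h import *
from scipy.optimize import minimize
def rectfit(pts,w,l,x0):
    # fit rectangle w x l edges by maximising inlier area (soft)
    def cost(p):
        c,s=np.cos(p[2]),np.sin(p[2]); q=(pts-p[:2])@np.array([[c,-s],[s,c]])
        e=np.maximum(np.abs(q[:,0])-l/2,0)**2+np.maximum(np.abs(q[:,1])-w/2,0)**2
        return e.mean()
    return minimize(cost,x0,method='Nelder-Mead',options=dict(xatol=1e-3,fatol=1e-7,maxiter=4000))
E
python3 - <<'E'
from meas import *
for n,bl,bc in (('top',(190,250,238,302),(222,272,180,232)),('scene',(375,412,170,222),(390,430,220,262))):
    d=dict(np.load(f'/tmp/{n}0.npz')); W=cloud(d); Z=W[...,2]
    def sel(b,zl=37.,zh=43.5,dil=False):
        m=np.zeros((480,640),bool); m[b[2]:b[3],b[0]:b[1]]=1; m&=(Z>zl)&(Z<zh)&(d['img'].min(-1)>150); 
        return W[m][:,:2]
    L=sel(bl); C=sel(bc)
    r=cv2.minAreaRect(L.astype(np.float32)); print(n,'loose',np.round(r[0],1),np.round(r[1],1),r[2])
    # clamped: side edges
    best=None
    for a in np.radians(np.arange(-40,-10,.25)):
        u=np.array([np.cos(a),np.sin(a)]); v=np.array([-u[1],u[0]])
        s=C@u; t=C@v; k=s<s.min()+45
        wdt=np.percentile(t[k],99)-np.percentile(t[k],1)
        if best is None or wdt<best[0]: best=(wdt,a,np.percentile(s,1.0),s.min(),(np.percentile(t[k],99)+np.percentile(t[k],1))/2)
    wdt,a,s0,s1,t0=best; u=np.array([np.cos(a),np.sin(a)]); v=np.array([-u[1],u[0]])
    print(' clamped axis',np.degrees(a),wdt,'face mid',u*s0+v*t0,u*s1+v*t0)
    # area PCA for loose
    cov=np.cov(L.T); e,V=np.linalg.eigh(cov); print(' loose PCA',L.mean(0),np.degrees(np.arctan2(V[1,1],V[0,1])),np.sqrt(e*12))
    for k,b,zz in (('TL',(408,440,186,217),60),('BL',(408,440,255,285),69),('BR',(478,508,258,290),51)) if n=='top' else (('TL',(250,280,292,325),60),('BL',(225,250,236,268),69),('BR',(160,190,266,298),51)):
        m=np.zeros((480,640),bool); m[b[2]:b[3],b[0]:b[1]]=1; m&=(abs(Z-zz)<3.5)
        p=W[m]; print(' ',k,m.sum(),p.mean(0).round(1),np.median(p,0).round(1))
E
```

```text
top loose [491.3 233.2] [41.5 80. ] 58.48708724975586
 clamped axis -25.0 39.6064045977584 face mid [576.89783335 204.47993359] [575.9635499  204.91559712]
 loose PCA [491.11881006 232.85487189] 148.4060000253843 [40.90947968 80.4839165 ]
  TL 116 [ 609.3 -112.7   59.7] [ 609.5 -113.1   59.5]
  BL 126 [ 489.2 -108.4   68.7] [ 489.3 -108.5   68.7]
  BR 130 [ 485.2 -227.8   50.7] [ 485.2 -228.    50.7]
scene loose [491.7 233. ] [39.7 82.2] 57.19981002807617
 clamped axis -25.25 39.44171455363528 face mid [576.7018256  204.81087288] [574.25150788 205.96651774]
 loose PCA [492.41648382 231.75262344] 147.77257764248222 [40.04131752 82.54886534]
  TL 112 [ 610.  -113.1   60.3] [ 610.2 -113.2   60.4]
  BL 93 [ 490.4 -109.    69.2] [ 489.9 -109.2   69.5]
  BR 124 [ 491.9 -227.4   50.8] [ 487.8 -226.8   50.9]
```

```bash
cat >> h.py <<'E'
from scipy.spatial.transform import Rotation as R
def st():
    s=sense(); r=R.from_quat(s['ee_rot']).as_matrix()
    print('t',round(s['time_s'],2),'pos',s['tool_pos'].round(1),'xax',r[:,0].round(3),'jaw yaw deg',np.degrees(np.arctan2(r[1,1],r[0,1])).round(1),'F',s['ft_force'].round(1),'M',s['moment'].round(2),'w',s['grip_width'].round(1),'q',s['joints'].round(2))
    return s
E
python3 - <<'E'
from h import *
st()
d=dict(np.load('/tmp/top0.npz')); W=cloud(d); img=d['img'].astype(int)
m=(img[...,0]>150)&(img[...,1]<80)&(W[...,2]>15); m[:,300:]=0; print('red',np.nanmin(W[m],0),np.nanmax(W[m],0))
m=(img[...,0]>150)&(img[...,1]>150)&(img[...,2]<80)&(W[...,2]>15); print('yel',np.nanmin(W[m],0),np.nanmax(W[m],0))
E
```

```text
Traceback (most recent call last):
  File "h.py", line 15, in st
    print('t',round(s['time_s'],2),'pos',s['tool_pos'].round(1),'xax',r[:,0].round(3),'jaw yaw deg',np.degrees(np.arctan2(r[1,1],r[0,1])).round(1),'F',s['ft_force'].round(1),'M',s['moment'].round(2),'w',s['grip_width'].round(1),'q',s['joints'].round(2))
                                                                                                                                                                                                           ^^^^^^^^^^^^^^^^^^^^^
AttributeError: 'float' object has no attribute 'round'
```

```bash
sed -i "s/s\['grip_width'\].round(1)/round(s['grip_width'],1)/" h.py
python3 - <<'E'
from h import *
st()
d=dict(np.load('/tmp/top0.npz')); W=cloud(d); img=d['img'].astype(int)
m=(img[...,0]>150)&(img[...,1]<80)&(W[...,2]>15); m[:,300:]=0; print('red',np.nanmin(W[m],0),np.nanmax(W[m],0))
m=(img[...,0]>150)&(img[...,1]>150)&(img[...,2]<80)&(W[...,2]>15); print('yel',np.nanmin(W[m],0),np.nanmax(W[m],0))
E
```

```text
t 0.15 pos [190.8 647.1 225.8] xax [-0.    -0.001 -1.   ] jaw yaw deg -106.4 F [1.1 0.7 0.9] M [-0.02 -0.01 -0.  ] w 87.5 q [ 1.57  0.36  0.01 -0.   -1.22 -0.29]
red [523.99336603 320.67303809  30.70277161] [608.95008914 377.89026692  45.64668281]
yel [325.02925672 195.72132626  18.68527109] [412.44673449 261.53033822  43.71433397]
```

servo_tool([
  [[24,-33,0,-0.033],[24,-33,0,-0.033],[24,-33,0,-0.033],[24,-33,0,-0.033],[24,-33,0,-0.033],[24,-33,0,-0.033],[24,-33,0,-0.033],[24,-33,0,-0.033]],
], jaw=0.4, newtons=25)

```text
time_s: 0.82
tool_pos: [380.8, 378.9, 220.7]
ee_rot: [-0.68, 0.195, 0.681, 0.19]
ft_force: [1.5, 1.0, 0.2]
grip_width: 61.3
```

```bash
python3 -c "
from h import *
st()"
```

```text
t 0.82 pos [380.8 378.9 220.7] xax [-0.003 -0.006 -1.   ] jaw yaw deg -121.6 F [1.5 1.  0.2] M [ 0.06 -0.11  0.01] w 61.3 q [ 1.15  0.14 -0.3   0.   -1.14 -0.13]
```

servo_tool([
  [[18,-24,-14,0],[18,-24,-14,0],[18,-24,-14,0],[18,-24,-14,0],[18,-24,-14,0],[14,-19,-14,0],[5,-7,-14,0],[0,0,0,0]],
])

```text
time_s: 1.48
tool_pos: [496.0, 218.2, 120.2]
ee_rot: [-0.679, 0.197, 0.68, 0.195]
ft_force: [-0.9, -1.2, -0.1]
grip_width: 61.4
```

```bash
python3 -c "
from h import *
st()
w=read_camera('wrist'); save('w1.png',w['img'])"
```

```text
t 1.48 pos [496.  218.2 120.2] xax [-0.002 -0.002 -1.   ] jaw yaw deg -122.1 F [-0.9 -1.2 -0.1] M [-0.04  0.13  0.08] w 61.4 q [ 0.78  0.24 -0.42  0.   -0.91  0.23]
```

View pics/w1.png

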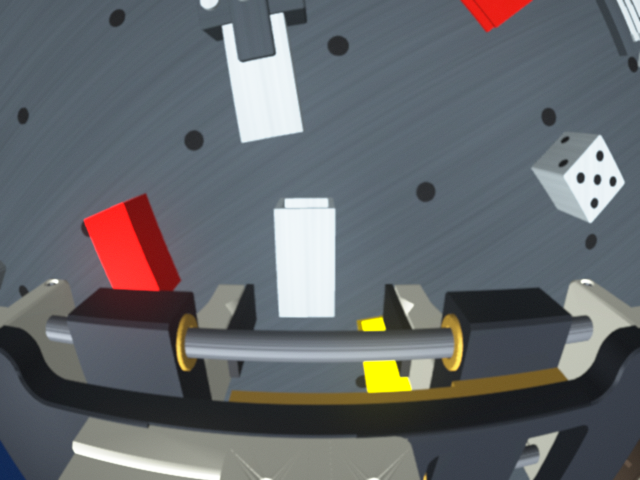

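The loose tube is at (304,260), well aligned between the fingers. Correcting the offset and descending.

servo_tool([
  [[-2,6,-5,0],[-2,5,-10,0],[0,2,-12,0],[0,0,-12,0],[0,0,-12,0],[0,0,-8,0],[0,0,0,0],[0,0,0,0]],
])

```text
time_s: 2.2
tool_pos: [490.6, 242.6, 62.2]
ee_rot: [0.682, -0.191, -0.679, -0.195]
ft_force: [-0.0, 0.3, 1.1]
grip_width: 61.4
```

```bash
python3 -c "
from h import *
st()"
```

```text
t 2.2 pos [490.6 242.6  62.2] xax [ 0.006  0.004 -1.   ] jaw yaw deg -121.6 F [-0.   0.3  1.1] M [0.05 0.03 0.04] w 61.4 q [ 0.82  0.31 -0.48  0.   -0.77  0.2 ]
```

servo_tool([
  [[0,-3,0,0],[0,-3,0,0],[0,-2,0,0],[0,0,-4,0],[0,0,-6,0],[0,0,-6,0],[0,0,0,0],[0,0,0,0]],
])

```text
time_s: 2.87
tool_pos: [491.6, 235.5, 47.4]
ee_rot: [0.683, -0.189, -0.678, -0.196]
ft_force: [-1.3, -0.3, -0.4]
grip_width: 61.2
```

```bash
python3 -c "
from h import *
st()"
```

```text
t 2.87 pos [491.6 235.5  47.4] xax [ 0.01   0.007 -1.   ] jaw yaw deg -121.6 F [-1.3 -0.3 -0.4] M [ 0.07 -0.01 -0.03] w 61.2 q [ 0.81  0.33 -0.51  0.   -0.72  0.21]
```

servo_tool([
  [[0,-1,-4,0],[0,-1,-7,0],[0,0,-8,0],[0,0,-8,0],[0,0,-6,0],[0,0,-3,0],[0,0,0,0],[0,0,0,0]],
])

```text
time_s: 3.53
tool_pos: [491.0, 232.6, 6.1]
ee_rot: [0.683, -0.19, -0.678, -0.195]
ft_force: [0.3, -0.3, 0.2]
grip_width: 61.4
```

```bash
python3 -c "
from h import *
st()"
```

```text
t 3.53 pos [491.  232.6   6.1] xax [ 0.008  0.006 -1.   ] jaw yaw deg -121.6 F [ 0.3 -0.3  0.2] M [ 0.    0.04 -0.03] w 61.4 q [ 0.8   0.39 -0.54  0.   -0.63  0.21]
```

servo_tool([
  [[0,0,1,0],[0,0,0,0],[0,0,0,0],[0,0,0,0],[0,0,0,0],[0,0,0,0],[0,0,0,0],[0,0,0,0]],
], jaw=-0.2, newtons=20)

```text
time_s: 4.2
tool_pos: [490.9, 232.7, 7.8]
ee_rot: [0.683, -0.19, -0.678, -0.195]
ft_force: [0.6, 0.7, -2.0]
grip_width: 39.9
```

```bash
python3 -c "
from h import *
st()"
```

```text
t 4.2 pos [490.9 232.7   7.8] xax [ 0.008  0.006 -1.   ] jaw yaw deg -121.6 F [ 0.6  0.7 -2. ] M [ 0.01 -0.03  0.03] w 39.9 q [ 0.8   0.38 -0.54  0.   -0.63  0.21]
```

servo_tool([
  [[2,0,0,0.015],[4,0,0,0.02],[5,0,0,0.02],[5,0,0,0.02],[5,-1,0,0.02],[5,-1,0,0.01],[3,-1,0,0],[0,0,0,0]],
])

```text
time_s: 4.87
tool_pos: [521.1, 229.3, 7.8]
ee_rot: [0.692, -0.15, -0.689, -0.156]
ft_force: [-1.1, 0.4, 0.5]
grip_width: 40.0
```

```bash
python3 -c "
from h import *
s=st(); u=np.array([np.cos(np.radians(-25)),np.sin(np.radians(-25))]); d=s['tool_pos'][:2]-[576.3,204.7]; print(d@u, d@[-u[1],u[0]])"
```

```text
t 4.87 pos [521.1 229.3   7.8] xax [ 0.006  0.006 -1.   ] jaw yaw deg -115.0 F [-1.1  0.4  0.5] M [-0.03  0.4  -0.01] w 40.0 q [ 0.76  0.42 -0.48 -0.   -0.66  0.38]
-60.414221389368905 -1.0103284608100005
```

servo_tool([
  [[2,-1,0,0],[3,-1,0,0],[3,-1,0,0],[3,-1,0,0],[2,-1,0,0],[1,0,0,0],[0,0,0,0],[0,0,0,0]],
])

```text
time_s: 5.53
tool_pos: [536.3, 223.6, 7.8]
ee_rot: [0.692, -0.151, -0.689, -0.156]
ft_force: [-1.3, 0.3, -0.3]
grip_width: 39.9
```

```bash
python3 -c "
from h import *
s=st(); u=np.array([np.cos(np.radians(-25)),np.sin(np.radians(-25))]); d=s['tool_pos'][:2]-[576.3,204.7]; print(d@u, d@[-u[1],u[0]])
w=read_camera('wrist'); save('w2.png',w['img'])
w=read_camera('top'); save('t2.png',cv2.resize(w['img'][140:310,180:300],None,fx=3.5,fy=3.5))"
```

```text
t 5.53 pos [536.3 223.6   7.8] xax [ 0.006  0.006 -1.   ] jaw yaw deg -115.1 F [-1.3  0.3 -0.3] M [ 0.14  0.31 -0.  ] w 39.9 q [ 0.73  0.43 -0.45 -0.   -0.68  0.4 ]
-44.261491759301954 0.1920686453958806
```

View pics/w2.png

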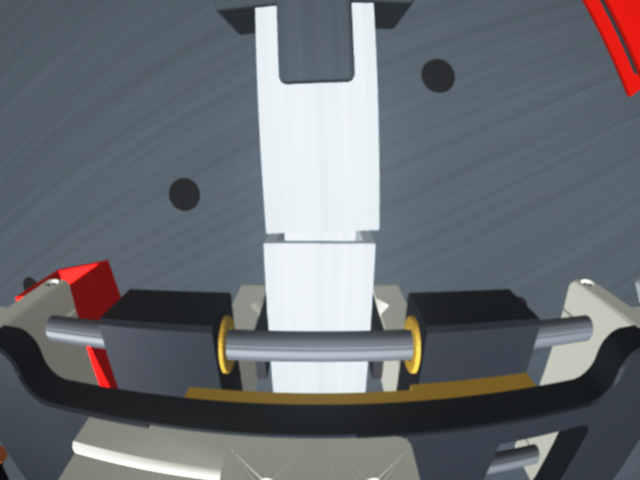

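View pics/t2.png

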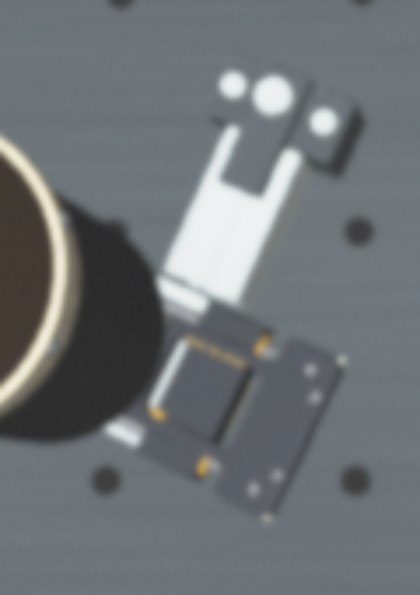

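The gap is about 4 mm at row 237, with the edges at 264–375 against 264–380, so the sides are flush to about 1 mm. Closing it now.

servo_tool([
  [[1,-0.5,0,0],[1,-0.5,0,0],[1,-0.5,0,0],[1,-0.5,0,0],[1,-0.5,0,0],[0,0,0,0],[0,0,0,0],[0,0,0,0]],
])

```text
time_s: 6.3
tool_pos: [539.7, 221.9, 7.8]
ee_rot: [0.691, -0.151, -0.69, -0.156]
ft_force: [0.2, 0.3, -0.9]
grip_width: 39.6
```

```bash
python3 -c "
from h import *
s=st(); u=np.array([np.cos(np.radians(-25)),np.sin(np.radians(-25))]); d=s['tool_pos'][:2]-[576.3,204.7]; print(d@u, d@[-u[1],u[0]])
w=read_camera('wrist'); save('w3.png',w['img'][180:300,200:440].repeat(3,0).repeat(3,1))"
```

```text
t 6.3 pos [539.7 221.9   7.8] xax [ 0.004  0.007 -1.   ] jaw yaw deg -115.0 F [ 0.2  0.3 -0.9] M [ 0.08  0.29 -0.  ] w 39.6 q [ 0.72  0.44 -0.44 -0.   -0.68  0.41]
-40.46144378425326 0.06135300691463134
```

View pics/w3.png

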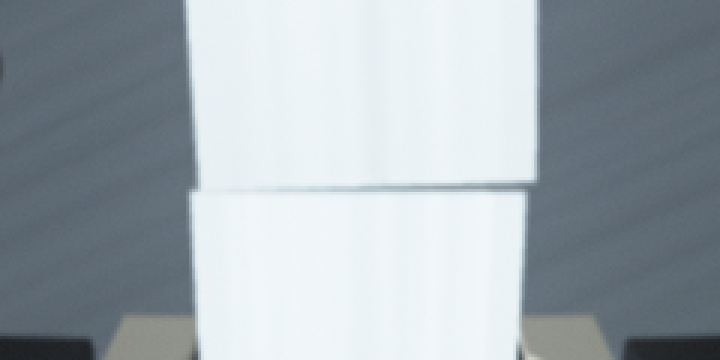

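The gap is nearly shut (0 to 0.8 mm) and the loose tube sits about 1 mm to the left. A small nudge should seat it.

servo_tool([
  [[-0.5,-1,0,0],[1,-0.5,0,0],[1,-0.5,0,0],[1,-0.5,0,0],[1,-0.5,0,0],[0,0,0,0],[0,0,0,0],[0,0,0,0]],
])

```text
time_s: 7.02
tool_pos: [539.3, 220.9, 8.0]
ee_rot: [-0.69, 0.15, 0.691, 0.155]
ft_force: [-0.6, 1.0, 0.3]
grip_width: 39.9
```

```bash
python3 -c "
from h import *
s=st(); u=np.array([np.cos(np.radians(-25)),np.sin(np.radians(-25))]); d=s['tool_pos'][:2]-[576.3,204.7]; print(d@u, d@[-u[1],u[0]])
w=read_camera('wrist'); save('w4.png',w['img'][180:300,200:440].repeat(3,0).repeat(3,1))"
```

```text
t 7.02 pos [539.3 220.9   8. ] xax [-0.001  0.009 -1.   ] jaw yaw deg -114.9 F [-0.6  1.   0.3] M [0.2  0.25 0.02] w 39.9 q [ 0.72  0.44 -0.44 -0.01 -0.69  0.42]
-40.44438960580673 -0.9332752084685825
```

View pics/w4.png

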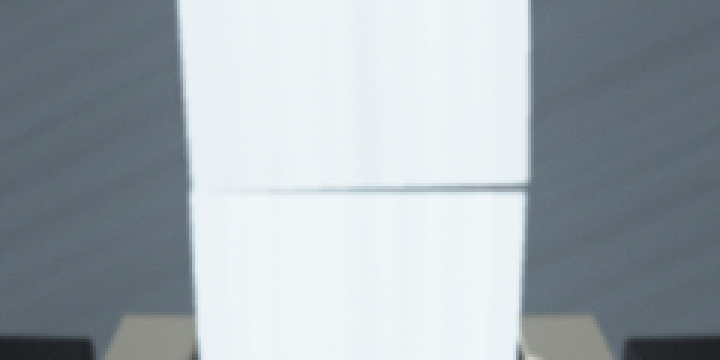

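It's flush and closed, with a hairline at row 187. Releasing, then lifting clear.

servo_tool([
  [[0,0,0,0],[0,0,0,0],[0,0,0,0],[0,0,0,0],[0,0,0,0],[0,0,0,0],[0,0,0,0],[0,0,0,0]],
], jaw=0.35)

```text
time_s: 7.73
tool_pos: [540.7, 220.5, 8.6]
ee_rot: [-0.69, 0.15, 0.691, 0.156]
ft_force: [0.3, 0.5, -0.4]
grip_width: 59.3
```

servo_tool([
  [[0,0,6,0],[0,0,12,0],[0,0,18,0],[0,0,22,0],[0,0,22,0],[0,0,18,0],[0,0,10,0],[0,0,0,0]],
])

```text
time_s: 8.4
tool_pos: [539.3, 219.2, 123.1]
ee_rot: [-0.69, 0.151, 0.691, 0.155]
ft_force: [0.2, 0.5, -0.3]
grip_width: 59.2
```

```bash
python3 -c "
from h import *
s=st()
w=read_camera('wrist'); save('w5.png',w['img'])"
```

```text
t 8.4 pos [539.3 219.2 123.1] xax [-0.001  0.007 -1.   ] jaw yaw deg -115.0 F [ 0.2  0.5 -0.3] M [-0.   -0.02 -0.01] w 59.2 q [ 0.72  0.29 -0.33 -0.01 -0.94  0.42]
```

View pics/w5.png

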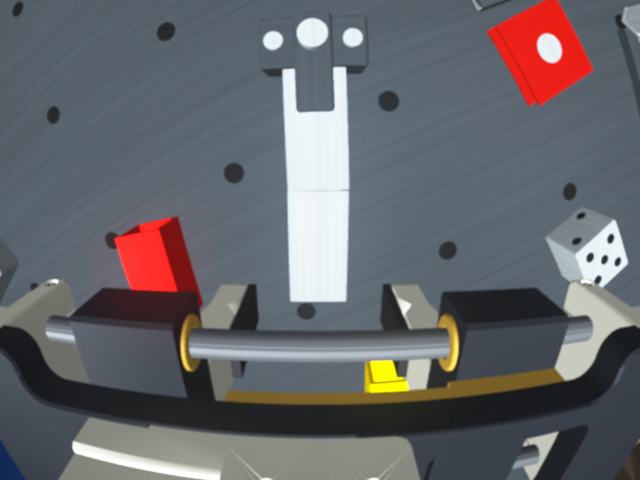

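The tubes are butted, with the seam at row 190. Next, on to the pan lug at (489.5,-108.6).

servo_tool([
  [[-3,-15,3,-0.03],[-4,-25,2,-0.05],[-4,-30,0,-0.06],[-5,-30,0,-0.06],[-5,-30,0,-0.06],[-5,-30,0,-0.06],[-5,-30,0,-0.04],[-5,-30,0,-0.02]],
])

```text
time_s: 9.12
tool_pos: [495.9, -8.5, 120.7]
ee_rot: [-0.644, 0.286, 0.65, 0.286]
ft_force: [1.0, 0.0, -0.4]
grip_width: 59.1
```

```bash
python3 -c "
from h import *
s=st()"
```

```text
t 9.12 pos [495.9  -8.5 120.7] xax [-0.008  0.004 -1.   ] jaw yaw deg -137.7 F [ 1.   0.  -0.4] M [-0.06 -0.06  0.02] w 59.1 q [ 0.37  0.17 -0.51 -0.01 -0.9   0.37]
```

servo_tool([
  [[-2,-26,1,0],[-1,-22,1,0],[-1,-18,1,0],[0,-14,0,0],[0,-8,0,0],[0,-3,0,0],[0,0,0,0],[0,0,0,0]],
], jaw=0.15)

```text
time_s: 9.78
tool_pos: [481.0, -111.9, 117.4]
ee_rot: [-0.637, 0.293, 0.652, 0.289]
ft_force: [0.3, -1.0, -0.5]
grip_width: 50.6
```

```bash
python3 -c "
from h import *
s=st()
w=read_camera('wrist'); save('w6.png',w['img']);np.savez('/tmp/w6.npz',**w)"
```

```text
t 9.78 pos [ 481.  -111.9  117.4] xax [-0.021  0.003 -1.   ] jaw yaw deg -138.6 F [ 0.3 -1.  -0.5] M [ 0.06 -0.07  0.01] w 50.6 q [ 0.17  0.18 -0.51 -0.01 -0.9   0.56]
```

View pics/w6.png

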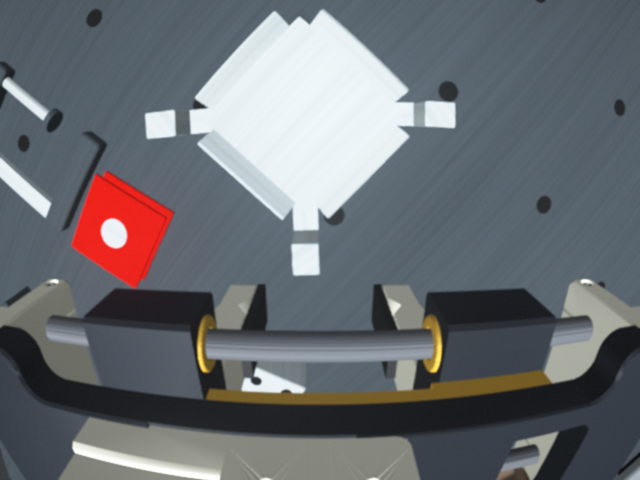

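The near lug is at (305,258), and the other two are at (160,124) and (440,113). The wrist depth gives an independent check of their heights.

```bash
cat >> h.py <<'E'
def wcloud(d):
    f=240/np.tan(np.radians(d['fovy'])/2); v,u=np.mgrid[0:480,0:640]
    dx,dy=u-d['cx'],v-d['cy']; r=np.hypot(dx,dy)+1e-9; t=np.tan(np.minimum(r/f,1.5)); z=d['depth'].astype(float)
    P=np.stack([dx/r*t*z,-dy/r*t*z,-z,np.ones_like(z)],-1); W=(P@np.linalg.inv(d['world_to_cam']).T)[...,:3]; W[z<=0]=np.nan; return W
E
python3 - <<'E'
from h import *
d=dict(np.load('/tmp/w6.npz')); W=wcloud(d)
for n,(u0,u1,v0,v1) in dict(near=(296,316,250,270),left=(150,170,118,132),right=(432,450,106,122),floor=(260,340,80,150),ntongue=(298,314,208,228)).items():
    p=W[v0:v1,u0:u1].reshape(-1,3); print(n,np.nanmedian(p,0).round(1))
E
```

```text
near [ 487.1 -108.8   68.8]
left [ 607.2 -112.9   59.8]
right [ 482.9 -229.1   50.8]
floor [ 545.8 -169.8   38.8]
ntongue [ 499.2 -121.9   38.7]
```

All three cameras agree: the near lug is the highest (69 mm) and its tongue is level with the floor. It is the top pan's lug, so the text's anticlockwise order disagrees with what's there. Descending onto it.

servo_tool([
  [[3,1,-4,0.01],[2,1,-6,0.01],[1,1,-6,0.01],[0,0,-6,0],[0,0,-4,0],[0,0,-2,0],[0,0,0,0],[0,0,0,0]],
])

```text
time_s: 10.5
tool_pos: [487.8, -105.2, 85.2]
ee_rot: [-0.642, 0.281, 0.657, 0.276]
ft_force: [0.4, 0.6, 0.2]
grip_width: 50.2
```

```bash
python3 -c "
from h import *
s=st()
v=np.array([np.cos(np.radians(43.2)),np.sin(np.radians(43.2))]);d=np.array([488.7,-108.6])-s['tool_pos'][:2];print('across',d@v,'along out',d@[-v[1],v[0]])"
```

```text
t 10.5 pos [ 487.8 -105.2   85.2] xax [-0.023  0.002 -1.   ] jaw yaw deg -136.4 F [0.4 0.6 0.2] M [ 0.07 -0.14  0.  ] w 50.2 q [ 0.18  0.23 -0.54 -0.01 -0.83  0.59]
across -1.7015182078771627 along out -3.0783507990260626
```

servo_tool([
  [[0,-1,-4,0],[0,-1,-7,0],[0,-0.5,-8,0],[0,0,-8,0],[0,0,-7,0],[0,0,-4,0],[0,0,0,0],[0,0,0,0]],
])

```text
time_s: 11.17
tool_pos: [487.4, -108.4, 42.9]
ee_rot: [-0.642, 0.282, 0.657, 0.277]
ft_force: [0.6, -0.2, -0.0]
grip_width: 50.2
```

```bash
python3 -c "
from h import *
s=st()
v=np.array([np.cos(np.radians(43.2)),np.sin(np.radians(43.2))]);d=np.array([488.7,-108.6])-s['tool_pos'][:2];print('across',d@v,'along out',d@[-v[1],v[0]])"
```

```text
t 11.17 pos [ 487.4 -108.4   42.9] xax [-0.023  0.002 -1.   ] jaw yaw deg -136.5 F [ 0.6 -0.2 -0. ] M [ 0.02 -0.11 -0.  ] w 50.2 q [ 0.17  0.29 -0.58 -0.01 -0.73  0.6 ]
across 0.8037464966080976 along out -1.0290628723865596
```

servo_tool([
  [[0,0,-3,0],[0,0,-1,0],[0,0,0,0],[0,0,0,0],[0,0,0,0],[0,0,0,0],[0,0,0,0],[0,0,0,0]],
])

```text
time_s: 11.83
tool_pos: [488.5, -108.2, 39.6]
ee_rot: [-0.643, 0.281, 0.657, 0.277]
ft_force: [-0.7, -0.1, 0.3]
grip_width: 50.5
```

servo_tool([
  [[0,0,0,0],[0,0,0,0],[0,0,0,0],[0,0,0,0],[0,0,0,0],[0,0,0,0],[0,0,0,0],[0,0,0,0]],
], jaw=-0.9, newtons=25)

```text
time_s: 12.5
tool_pos: [488.3, -108.4, 39.9]
ee_rot: [-0.643, 0.281, 0.657, 0.277]
ft_force: [-0.6, -0.6, 0.1]
grip_width: 16.0
```

```bash
python3 -c "
from h import *
s=st()"
```

```text
t 12.5 pos [ 488.3 -108.4   39.9] xax [-0.02   0.002 -1.   ] jaw yaw deg -136.5 F [-0.6 -0.6  0.1] M [ 0.15 -0.11 -0.24] w 16.0 q [ 0.17  0.29 -0.58 -0.01 -0.72  0.6 ]
```

Gripped at 16 mm. Tipping gently, with a first check part-way up.

servo_tool([
  [[0,0,1,0],[0,0,1.5,0],[0,0,2,0],[0,0,2,0],[0.3,-0.3,2,0],[0.3,-0.3,1,0],[0,0,0,0],[0,0,0,0]],
])

```text
time_s: 13.17
tool_pos: [488.4, -109.5, 48.5]
ee_rot: [-0.642, 0.282, 0.657, 0.277]
ft_force: [2.9, -2.1, -7.3]
grip_width: 16.0
```

```bash
cat >> h.py <<'E'
def pan(n):
    d=read_camera('wrist'); save(n+'_w.png',d['img']); W=wcloud(d); np.savez('/tmp/'+n+'w.npz',**d)
    s=read_camera('scene'); save(n+'_s.png',s['img']); np.savez('/tmp/'+n+'s.npz',**s)
E
python3 -c "
from h import *
s=st(); pan('p1')"
```

```text
t 13.17 pos [ 488.4 -109.5   48.5] xax [-0.022  0.002 -1.   ] jaw yaw deg -136.6 F [ 2.9 -2.1 -7.3] M [-0.58 -0.75 -0.1 ] w 16.0 q [ 0.17  0.28 -0.57 -0.01 -0.74  0.6 ]
```

View pics/p1_w.png

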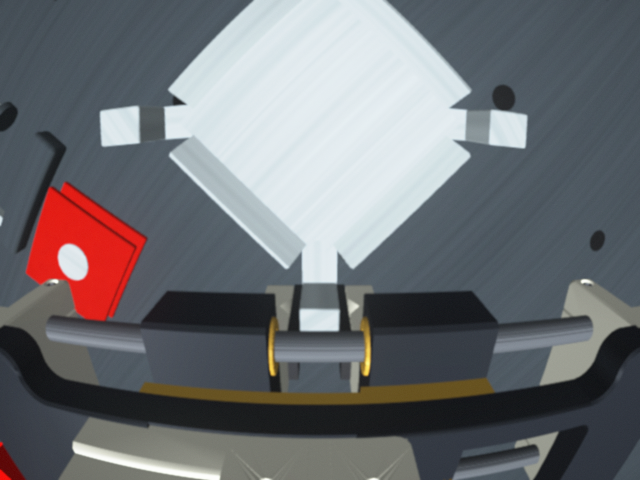

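View pics/p1_s.png

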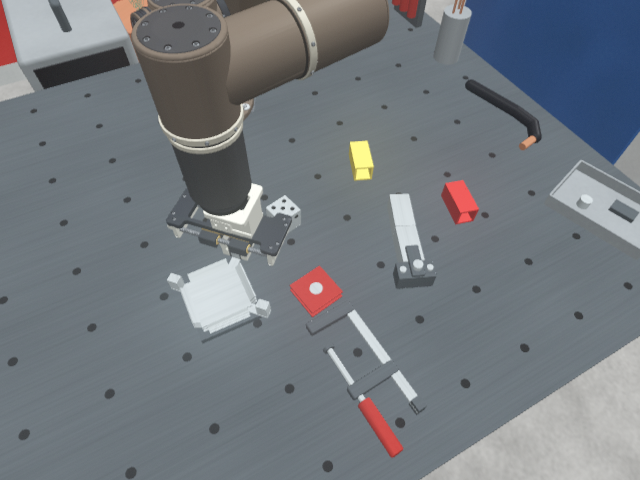

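```bash
cat >> h.py <<'E'
def floorfit(W,lo=25,hi=75,ctr=(547.3,-170.3),half=30,ex=(-.685,.729)):
    p=W.reshape(-1,3); p=p[~np.isnan(p).any(1)]
    e=np.array(ex); f=np.array([-e[1],e[0]]); q=(p[:,:2]-ctr); a=q@e; b=q@f
    k=(abs(a)+abs(b)<half*1.5)&(p[:,2]>lo)&(p[:,2]<hi)
    A=np.c_[a[k],b[k],np.ones(k.sum())]; c=np.linalg.lstsq(A,p[k,2],rcond=None)[0]
    res=p[k,2]-A@c; g=abs(res)<3; c=np.linalg.lstsq(A[g],p[k,2][g],rcond=None)[0]
    print('n',g.sum(),'slope x',c[0].round(3),'y',c[1].round(3),'z mid',c[2].round(1),'z far corner',(c[2]-60*c[0]).round(1),'tilt',np.arctan(np.hypot(c[0],c[1])).round(3)); return c
E
python3 -c "
from h import *
floorfit(cloud(dict(np.load('/tmp/scene0.npz')))); floorfit(wcloud(dict(np.load('/tmp/w6.npz'))))
floorfit(wcloud(dict(np.load('/tmp/p1w.npz'))));floorfit(cloud(dict(np.load('/tmp/p1s.npz'))))
W=wcloud(dict(np.load('/tmp/p1w.npz'))); print(np.nanmedian(W[112:138,105:135].reshape(-1,3),0))"
```

```text
n 1158 slope x 0.002 y -0.0 z mid 39.4 z far corner 39.3 tilt 0.002
n 10070 slope x 0.001 y 0.0 z mid 38.8 z far corner 38.7 tilt 0.001
n 20498 slope x 0.065 y 0.014 z mid 41.6 z far corner 37.7 tilt 0.066
n 1210 slope x 0.065 y 0.011 z mid 42.3 z far corner 38.4 tilt 0.066
[ 607.49840538 -113.86052646   59.64492706]
```

Tilt is 0.066 with the far corner down and the second lug still at 59.6 mm. Continuing.

servo_tool([
  [[0.3,-0.3,1.5,0],[0.3,-0.3,2,0],[0.3,-0.4,2,0],[0.3,-0.4,2,0],[0.3,-0.4,2,0],[0.3,-0.3,1,0],[0,0,0,0],[0,0,0,0]],
])

```text
time_s: 13.93
tool_pos: [490.2, -111.0, 61.5]
ee_rot: [-0.642, 0.281, 0.657, 0.277]
ft_force: [0.9, 0.2, -1.0]
grip_width: 15.9
```

```bash
python3 -c "
from h import *
s=st(); pan('p2')
floorfit(wcloud(dict(np.load('/tmp/p2w.npz'))));floorfit(cloud(dict(np.load('/tmp/p2s.npz'))))
W=wcloud(dict(np.load('/tmp/p2w.npz'))); print(np.nanmedian(W[112:138,105:135].reshape(-1,3),0))"
```

```text
t 13.93 pos [ 490.2 -111.    61.5] xax [-0.022  0.003 -1.   ] jaw yaw deg -136.5 F [ 0.9  0.2 -1. ] M [ 0.07 -0.02 -0.06] w 15.9 q [ 0.16  0.27 -0.55 -0.01 -0.77  0.6 ]
n 20042 slope x 0.089 y 0.014 z mid 52.6 z far corner 47.3 tilt 0.09
n 1250 slope x 0.091 y 0.013 z mid 53.4 z far corner 47.9 tilt 0.091
[ 615.4194526  -108.70365979   58.99781827]
```

View pics/p2_w.png

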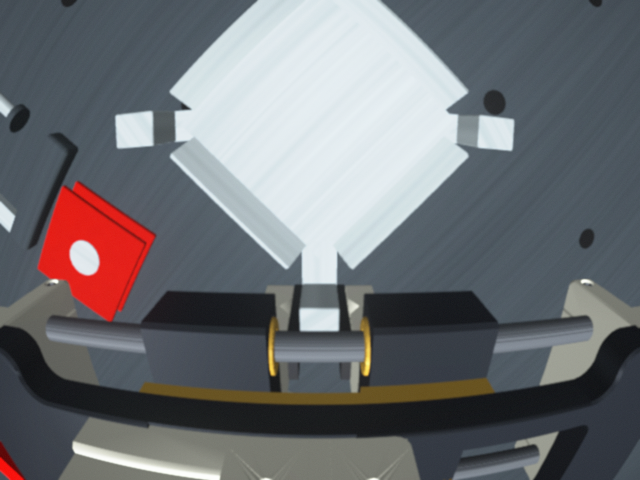

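The far corner let go early: it is 9 mm up and the tilt is 0.09. I can't tell whether the step counted. The second pan is still seated. I'll relax the grip so the pan swings down about the lug until its far corner rests on the stack again.

servo_tool([
  [[0,0,0,0],[0,0,0,0],[0,0,0,0],[0,0,0,0],[0,0,0,0],[0,0,0,0],[0,0,0,0],[0,0,0,0]],
], newtons=4)

```text
time_s: 14.7
tool_pos: [490.1, -111.1, 61.3]
ee_rot: [-0.642, 0.281, 0.657, 0.277]
ft_force: [-0.7, 0.1, 1.1]
grip_width: 15.9
```

```bash
python3 -c "
from h import *
s=st(); pan('p3')
floorfit(wcloud(dict(np.load('/tmp/p3w.npz'))));floorfit(cloud(dict(np.load('/tmp/p3s.npz'))))"
```

```text
t 14.7 pos [ 490.1 -111.1   61.3] xax [-0.022  0.003 -1.   ] jaw yaw deg -136.5 F [-0.7  0.1  1.1] M [ 0.08 -0.02  0.03] w 15.9 q [ 0.16  0.27 -0.55 -0.01 -0.77  0.6 ]
n 19124 slope x 0.135 y 0.015 z mid 48.3 z far corner 40.1 tilt 0.135
n 1239 slope x 0.137 y 0.013 z mid 49.1 z far corner 40.9 tilt 0.136
```

View pics/p3_w.png

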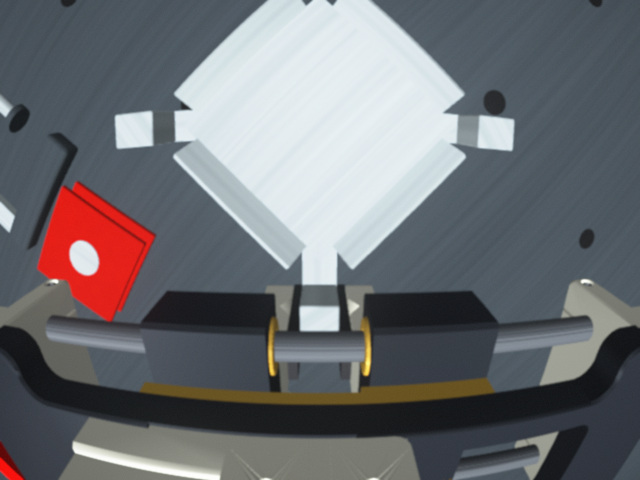

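Now tilt is 0.135 with the far corner resting about 1 mm above its original height. I'll raise it a few more mm for margin, then grip hard.

servo_tool([
  [[0.2,-0.2,1,0],[0.2,-0.2,1.5,0],[0.2,-0.2,1,0],[0,0,0,0],[0,0,0,0],[0,0,0,0],[0,0,0,0],[0,0,0,0]],
], newtons=3)

```text
time_s: 15.47
tool_pos: [490.8, -111.9, 65.1]
ee_rot: [-0.642, 0.281, 0.657, 0.277]
ft_force: [0.1, -0.3, -0.0]
grip_width: 16.5
```

```bash
python3 -c "
from h import *
s=st(); pan('p4')
floorfit(wcloud(dict(np.load('/tmp/p4w.npz'))));floorfit(cloud(dict(np.load('/tmp/p4s.npz'))))"
```

```text
t 15.47 pos [ 490.8 -111.9   65.1] xax [-0.022  0.002 -1.   ] jaw yaw deg -136.5 F [ 0.1 -0.3 -0. ] M [ 0.08 -0.09  0.02] w 16.5 q [ 0.16  0.26 -0.55 -0.01 -0.78  0.6 ]
n 18542 slope x 0.169 y 0.015 z mid 49.4 z far corner 39.2 tilt 0.168
n 1269 slope x 0.17 y 0.015 z mid 50.2 z far corner 40.0 tilt 0.169
```

Step 2 is met: tilt 0.169, far corner down. Now a firm grip and a slow lift.

servo_tool([
  [[0,0,0,0],[0,0,0,0],[0,0,0,0],[0,0,0,0],[0,0,0,0],[0,0,0,0],[0,0,0,0],[0,0,0,0]],
], newtons=58)

```text
time_s: 16.23
tool_pos: [490.8, -111.8, 65.1]
ee_rot: [-0.642, 0.281, 0.657, 0.277]
ft_force: [-0.5, -0.4, -1.1]
grip_width: 15.6
```

servo_tool([
  [[0,0,1,0],[0,0,2,0],[0,0,2,0],[0,0,3,0],[0,0,3,0],[0,0,3,0],[0,0,3,0],[0,0,0,0]],
])

```text
time_s: 16.9
tool_pos: [490.4, -111.8, 83.9]
ee_rot: [-0.642, 0.281, 0.657, 0.277]
ft_force: [0.3, 0.1, -1.1]
grip_width: 15.6
```

```bash
python3 -c "
from h import *
s=st(); pan('p5')
W=wcloud(dict(np.load('/tmp/p5w.npz')));floorfit(W,lo=40,hi=100);
S=cloud(dict(np.load('/tmp/p5s.npz')));floorfit(S,lo=40,hi=100)
def lug(M,c,zz):
    k=(np.hypot(M[...,0]-c[0],M[...,1]-c[1])<16)&(abs(M[...,2]-zz)<3.5); print(k.sum(),M[k].mean(0).round(1))
for M in (W,S): lug(M,(609.5,-113),60)"
```

```text
t 16.9 pos [ 490.4 -111.8   83.9] xax [-0.023  0.003 -1.   ] jaw yaw deg -136.5 F [ 0.3  0.1 -1.1] M [ 0.07 -0.05 -0.  ] w 15.6 q [ 0.16  0.24 -0.53 -0.01 -0.83  0.6 ]
n 18516 slope x 0.17 y 0.016 z mid 68.0 z far corner 57.8 tilt 0.169
n 1307 slope x 0.172 y 0.012 z mid 68.6 z far corner 58.3 tilt 0.17
1111 [ 606.7 -113.8   59.6]
112 [ 610.2 -113.2   60.2]
```

View pics/p5_s.png

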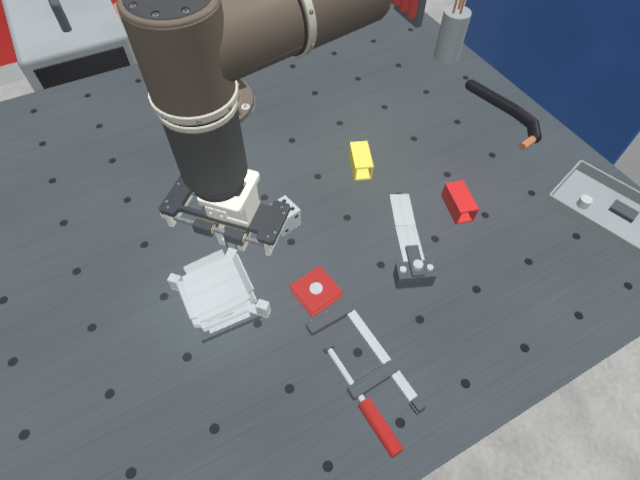

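The second lug hasn't moved (610,-113,60), and the pan is free. Raising it and carrying it over.

servo_tool([
  [[0,0,5,0],[0,0,9,0],[0,2,12,0],[0,4,13,0],[1,6,13,0],[1,9,12,0],[1,12,8,0],[1,15,4,0]],
])

```text
time_s: 17.67
tool_pos: [492.1, -64.0, 165.0]
ee_rot: [-0.64, 0.283, 0.658, 0.277]
ft_force: [0.0, 0.7, -0.6]
grip_width: 15.7
```

servo_tool([
  [[2,18,0,0],[2,20,0,0],[2,22,0,0],[2,22,0,0],[2,22,0,0],[2,22,0,0],[2,20,0,0],[2,18,0,0]],
])

```text
time_s: 18.33
tool_pos: [508.0, 110.6, 171.4]
ee_rot: [-0.641, 0.282, 0.656, 0.279]
ft_force: [0.0, -0.8, -1.5]
grip_width: 15.9
```

```bash
python3 -c "
from h import *
s=st()"
```

```text
t 18.33 pos [508.  110.6 171.4] xax [-0.021  0.005 -1.   ] jaw yaw deg -136.8 F [ 0.  -0.8 -1.5] M [ 0.03 -0.06  0.03] w 15.9 q [ 0.58  0.16 -0.38 -0.02 -1.04  0.18]
```

servo_tool([
  [[1,20,0,0],[1,20,0,0],[1,20,0,0],[1,18,0,0],[1,15,0,0],[1,12,0,0],[0,8,0,0],[0,5,0,0]],
])

```text
time_s: 19.0
tool_pos: [512.4, 241.0, 174.1]
ee_rot: [-0.642, 0.28, 0.657, 0.278]
ft_force: [0.3, 0.2, -0.9]
grip_width: 15.6
```

servo_tool([
  [[0,3,0,0],[0,1,0,0],[0,0,0,0],[0,0,0,0],[0,0,0,0],[0,0,0,0],[0,0,0,0],[0,0,0,0]],
])

```text
time_s: 19.67
tool_pos: [512.1, 243.1, 174.1]
ee_rot: [-0.642, 0.281, 0.657, 0.279]
ft_force: [-0.6, -0.4, -1.2]
grip_width: 16.1
```

```bash
python3 -c "
from h import *
s=st(); pan('p6')
W=wcloud(dict(np.load('/tmp/p6w.npz')));c=(s['tool_pos'][0]+57.8,s['tool_pos'][1]-61.5);floorfit(W,lo=90,hi=220,ctr=c); print(c)
S=cloud(dict(np.load('/tmp/p6s.npz')));floorfit(S,lo=90,hi=220,ctr=c)
def lug(M,c,zz):
    k=(np.hypot(M[...,0]-c[0],M[...,1]-c[1])<16)&(abs(M[...,2]-zz)<3.5); print(k.sum(),M[k].mean(0).round(1))
lug(S,(609.5,-113),60)
t=read_camera('top'); save('t6.png',t['img']); T=cloud(t); np.savez('/tmp/t6.npz',**t); lug(T,(609.5,-113),60)
"
```

```text
t 19.67 pos [512.1 243.1 174.1] xax [-0.021  0.005 -1.   ] jaw yaw deg -136.7 F [-0.6 -0.4 -1.2] M [ 0.08 -0.03 -0.  ] w 16.1 q [ 0.78  0.23 -0.28 -0.02 -1.07 -0.01]
n 18402 slope x 0.171 y 0.012 z mid 157.7 z far corner 147.4 tilt 0.169
(np.float64(569.9334032673427), np.float64(181.63875794782325))
n 1169 slope x 0.171 y 0.012 z mid 159.0 z far corner 148.8 tilt 0.169
112 [ 610.2 -113.3   60.2]
118 [ 609.3 -112.7   59.7]
```

View pics/p6_s.png

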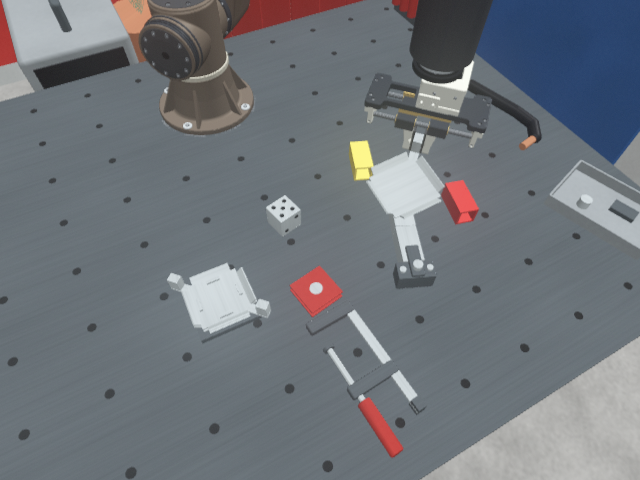

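View pics/t6.png

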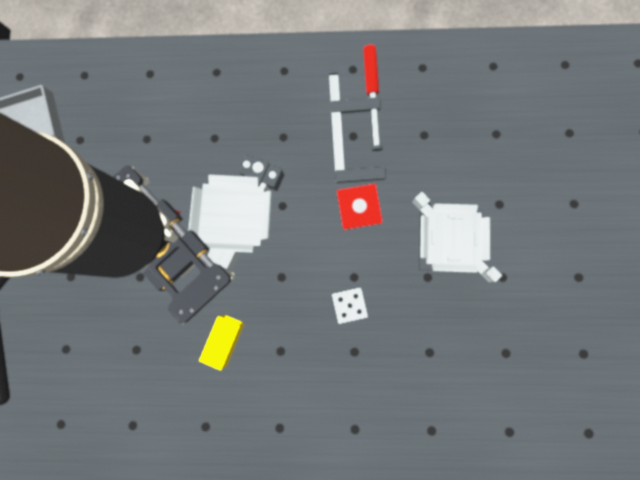

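View pics/p6_w.png

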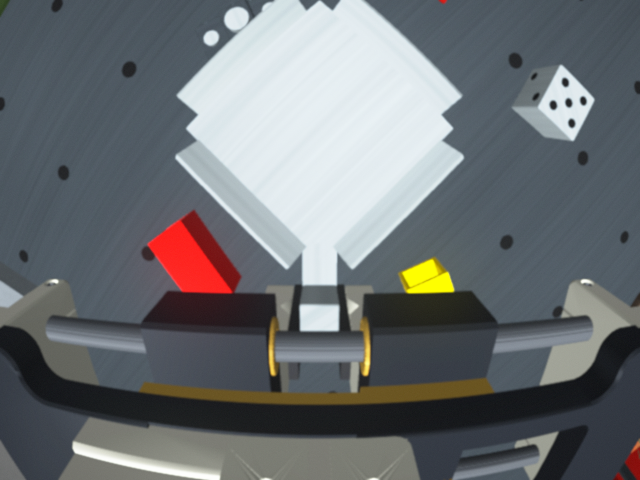

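servo_tool([
  [[1,4,-1,0],[2,5,-2,0],[2,5,-2,0],[1,4,-2,0],[0,2,-1,0],[0,1,0,0],[0,0,0,0],[0,0,0,0]],
])

```text
time_s: 20.48
tool_pos: [518.8, 267.3, 164.5]
ee_rot: [-0.642, 0.281, 0.657, 0.278]
ft_force: [0.1, -1.0, -0.7]
grip_width: 15.5
```

```bash
python3 -c "
from h import *
s=st(); pan('p7')
W=wcloud(dict(np.load('/tmp/p7w.npz')));c=(s['tool_pos'][0]+57.8,s['tool_pos'][1]-61.5);floorfit(W,lo=90,hi=220,ctr=c); print(c)
t=read_camera('top'); T=cloud(t)
for M in (T,W,cloud(dict(np.load('/tmp/p7s.npz')))):
    k=(M[...,2]>125)&(M[...,2]<175)&(np.hypot(M[...,0]-c[0],M[...,1]-c[1])<65); print('pan centroid',M[k].mean(0).round(1), np.round(cv2.minAreaRect(M[k][:,:2].astype(np.float32))[0],1))
save('s7.png',cv2.resize(dict(np.load('/tmp/p7s.npz'))['img'][120:300,340:500],None,fx=3.3,fy=3.3))
"
```

```text
t 20.48 pos [518.8 267.3 164.5] xax [-0.022  0.005 -1.   ] jaw yaw deg -136.6 F [ 0.1 -1.  -0.7] M [ 0.05 -0.02  0.02] w 15.5 q [ 0.8   0.27 -0.26 -0.02 -1.06 -0.03]
n 18409 slope x 0.171 y 0.014 z mid 148.0 z far corner 137.8 tilt 0.17
(np.float64(576.5677158747775), np.float64(205.83963100724844))
pan centroid [576.8 208.1 150.6] [576.6 207.1]
pan centroid [572.8 209.  150.8] [574.7 207. ]
pan centroid [574.3 209.3 152. ] [576.1 206.7]
```

View pics/s7.png

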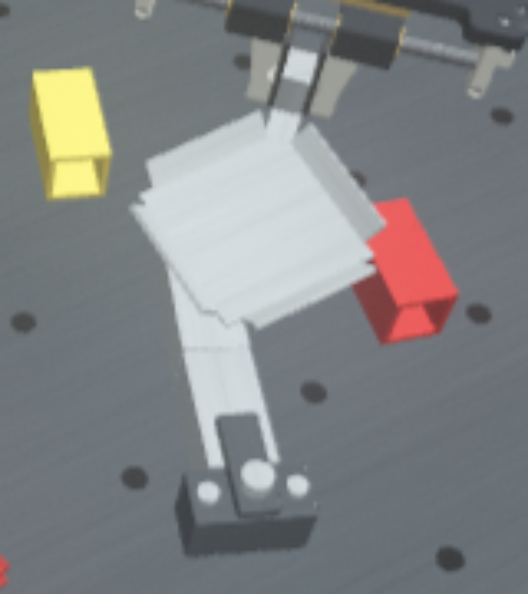

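The seam is still shut (row 347), and the pan is centred within about 3 mm, at 148 mm with 0.17 rad tilt. One settling hold, then hand in.

servo_tool([
  [[0,0,0,0],[0,0,0,0],[0,0,0,0],[0,0,0,0],[0,0,0,0],[0,0,0,0],[0,0,0,0],[0,0,0,0]],
])

```text
time_s: 21.3
tool_pos: [518.9, 266.6, 165.5]
ee_rot: [-0.642, 0.281, 0.657, 0.279]
ft_force: [-0.6, -0.5, -2.1]
grip_width: 16.0
```

```bash
python3 -c "
from h import *
s=st(); print(s['joint_velocities'].round(4)); print(hand_in())"
```

```text
t 21.3 pos [518.9 266.6 165.5] xax [-0.021  0.006 -1.   ] jaw yaw deg -136.7 F [-0.6 -0.5 -2.1] M [ 0.08 -0.05 -0.02] w 16.0 q [ 0.8   0.27 -0.26 -0.02 -1.06 -0.03]
[-0.0008  0.0006  0.0003  0.0015 -0.0003 -0.0007]
the job is handed in; nothing more can be done
None
```

I handed the job in at 21.3 s, holding the pan over the closed seam; no verdict is reported.

**Tubes:** The loose tube is butted against the clamped one and released. The wrist picture just before release showed a hairline gap and sides flush to within about 1 mm. The seam still looked shut in the last scene picture.

**Peel:** On the first lift the far corner came free early, 9 mm up with 0.09 rad tilt, so I couldn't tell whether that counted. I loosened the grip until the far corner rested on the stack again. I then measured 0.135 and finally 0.17 rad of tilt with the far corner down, before gripping hard and lifting the pan away.

**Last checks:**

| Check | Measured |
|---|---|
| Pan middle from the seam, sideways | about 1–3 mm |
| Pan middle height | about 148 mm |
| Pan tilt | 0.17 rad |
| Pan speed | at rest |
| Second pan's lug | back at its start position within 1 mm, checked after the pan was taken away |
| Bystanders | not measured; they look unmoved in the pictures |

**Disagreement with the text:** The lug order in the text did not match the scene. All three cameras put the highest lug, whose tongue is level with the top floor, second anticlockwise from the corner without a lug, not first. I gripped that one, and the top pan came off.

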